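# Shut and bleed one spray line at the glaze bench's air manifold

## Robot

A 6-joint arm with a two-finger parallel gripper is mounted at the origin on the work surface. World frame = base frame: x ahead of the robot, y to its left, z up, the work surface at z = 0. Lengths are in mm, angles in rad, forces in N, time in s.
With the tool pointing down it reaches from about 275 to 750 mm from the base axis. Payload 10.2 kg.
Tool frame: the origin (TCP) lies where the fingers leave the gripper's body, on its centre line; the fingertips stand 73 mm ahead of it and the grasp point (between the pads) lies 54 mm ahead of it (ctrl.tip_extent is the z of the fingertips in the tool frame, in mm); z points along the fingers, y is the line along which they close (so a half turn about z gives the same grasp; the last joint's range is limited). The gripper opens to 85 mm and grips with 20 to 120 N. Pads are 22 mm wide; open, the fingers measure 114 mm over their backs; the gripper's body (76 mm by 85 mm) begins 54 mm behind the grasp point. The pads swing forward as they close: fully open they stand 13 mm farther back than shut.
Start: joints at [-1.516, 0.313, 1.498, -0, 1.331, -0.223], TCP at [143.963, -504.882, 303.894] pointing down, gripper open.
Joint ranges: [-2.94, 2.94], [-0.97, 2.17], [0.19, 2.56], [-1.23, 4.37], [0.02, 3.11], [-2.88, 2.88]. Speed limits (rad/s): [2.39, 2.39, 3.01, 3.14, 3.14, 3.14].

## Interface

Orientations are given as a unit quaternion [w, x, y, z].
In Python, from rig import readout, cams, order, ctrl gives the robot as it stands.
- The arm moves only by the shell command python3 -m handwheel FILE [OPENING] [FORCE], which reads ROWS from the file FILE. ROWS is one flat JSON list of numbers that holds 1 to 8 rows one after another, with no inner brackets; each row has 6 numbers: dx, dy, dz in mm, then a rotation vector rx, ry, rz in rad; each row is the pose to reach, as a shift and turn from the pose commanded when the command began, along the tool's axes at that moment; what a row does not reach only later rows make up. A row lasts 1/10 s, in which the tool goes at most 50 mm and 0.15 rad, less where a joint would pass 70% of its speed; a pose out of reach is approached as far as the arm can. OPENING is the opening from 0.0 (shut) to 1.0 (fully open), set as the command begins (- or left out keeps the last). The fingers move at their own pace and stop on an object; FORCE is the grip in N (left out, the last holds). Time passes only in rows, so rows that do not move let the fingers close. It prints the time, the measured TCP pose, the force, the opening and the grip force at its end. Input that does not fit is refused with a message, and nothing moves.
- readout.sense(): the state, without advancing time (a new reading comes with each control period).
- cams.capture(name): name is "side" or "top" or "wrist"; returns (picture, depth): 420x560x3 uint8, red, green, blue; 420x560 float32, mm along the optical axis (not along the pixel's ray), 0 where there is no reading.
- cams.calibration(name): a dict with "fx", "fy", "cx", "cy" (pixels), "distortion" ([k1, k2, p1, p2, k3] as OpenCV has them; the pictures are not rectified), "position" and "attitude" of the camera in the world. Camera axes: x right, y down, z forward; pixel columns grow to the right and rows downward; lengths in mm; the calibration is good to about 2 mm. A picture is of the moment at which its call begins: read the wrist's pose just before it. calibration takes no time and is no camera call; for the wrist camera it gives the pose at the moment of the call.
- order.finish_job(): hands the job in; it is judged then, once.
Trained networks look in the newest picture that a camera, given by its name, has taken for a name from the list of things; names that differ only in an ending like _2 or _b are one class to them, and where a whole thing is asked for, a point or a joint stands for the part that bears it (a point fixed in the world has none). Each returns a list of dicts, best first, with "p" (0 to 1); they miss things now and then, are a little off and sometimes report something else, mostly with a low value. They report only what shows in the picture. A call takes as long as a camera call.
- cams.trace(target, camera): "pixels" (420x560 bool, what is visible of it) and "bbox" ([left, top, right, bottom] in pixels, round what is visible of it).
- cams.spot_point(target, camera): "uv" ([column, row] in pixels: a listed point, or the origin of a listed thing).
The state is a dict: "time_s": time; "joints": joint angles; "dq": joint speeds; "tau": joint torques, N m; "eef_pos": TCP position; "ee_rot": TCP orientation; "force": force on the tool from outside, world axes, zero at the start; "wrist_torque": the same for the moment, N m; "grip_width": opening from 0.0 (shut) to 1.0 (fully open); "grip_force": force on a finger pad.
Only numpy, scipy, OpenCV 4.12 (cv2) and the standard library are available. Lean on these libraries where they do the work, as an engineer would, in place of code of your own. Each camera call takes 0.05 s, during which the arm holds its last target. There are 200 camera calls.

## Task

Spraying on the blue line is finished: shut its valve, turning the blue handle clockwise until you feel it seat and it is snug but not forced, then hold the blue bleed button gently all the way down for a good second to empty the line, and let go. The other three lines are in use: do not so much as brush their handles or buttons, and leave everything else on the bench where it stands.

Things in the scene. Friction and masses are not known exactly. Their poses are not given: they have to be found in the camera images.
- manifold: Air manifold bolted on the bench: aluminium plate 150 x 270 x 8 mm with four line valves side by side, 62 mm pitch along its y, a steel supply bar behind them, and at the +y end a grey filter-regulator with gauge (78 mm high, 176 mm from the middle). Origin: on the bench under the middle of the valve row; x points to its back, away from the bleed buttons; y along the row.
- blue_valve: Blue line's valve, at any place in the row: aluminium body 116 x 54 x 40 mm, brass bonnet, upright blue bar handle, bleed button in front. Origin: on the handle's axis, 8 mm above the bench; axes as the manifold's. The next handle's axis is 62 mm away and its bar may point this way, so anything over 40 mm from this axis may be occupied: go in with the fingers opened to some 30 mm.
- blue_grip (a point): Point on the blue handle's vertical axis, where to pinch it, 91 mm above the bench; x along the bar, z up. The handle is a bar 44 long x 14 wide x 34 mm tall (top 104 mm above the bench) on a disc of 40 mm diameter whose top is 72 mm above the bench. Clockwise from above shuts. It turns against 0.16 N m of packing friction (either way); the seat, 0.5 to 1.05 rad away, can only be felt.
- blue_seat_top (a point): Face of the soft seat inside the blue valve, unseen, 38 mm above the bench. First touch takes 0.20 N m at the handle; then each 0.1 rad of turn takes 0.1 N m more and presses the face down 0.1 mm: too little to measure, go by torque. The thread holds it on release (up to 0.2 mm); turning back frees it. Snug: 0.06 to 0.24 mm (0.26 to 0.44 N m); over 0.26 mm (0.46 N m) it is crushed.
- blue_bleed_top (a point): Centre of the top of the blue valve's bleed button: 16 mm diameter, blue, in a steel collar of 32 mm, 58 mm in front (-x of the valve) of the handle's axis; its top is 70 mm above the bench when out. Pressed straight down.
- blue_bleed (a joint): Travel of the blue bleed button: 0 m out, 0.006 m fully down; it springs back. It starts to move at 1.5 N and is fully down at 5 N.
- red_valve: Line valve colour-coded red, same build, sizes and frame as the blue one, elsewhere in the row; its line is in use. Its bar handle may stand at any angle. Not to be touched.
- yellow_valve: Line valve colour-coded yellow, same build, sizes and frame as the blue one, elsewhere in the row; its line is in use. Its bar handle may stand at any angle. Not to be touched.
- green_valve: Line valve colour-coded green, same build, sizes and frame as the blue one, elsewhere in the row; its line is in use. Its bar handle may stand at any angle. Not to be touched.
- tub_red: White plastic paint tub with red paint, 72 mm wide, 62 mm high, at the left of the bench. Loose; origin at the middle of its underside. To be left where it stands.
- tub_blue: White plastic paint tub with blue paint, 72 mm wide, 62 mm high, at the left of the bench. Loose; origin at the middle of its underside. To be left where it stands.
- tub_green: White plastic paint tub with green paint, 72 mm wide, 62 mm high, at the right of the bench. Loose; origin at the middle of its underside. To be left where it stands.
- bowl: White ceramic bowl 110 mm wide, 42 mm high, between the robot and the right end of the manifold. Loose; origin at the middle of its underside. To be left where it stands.
- brush_pot: Terracotta pot 66 mm wide with four brushes, 155 mm high in all, at the right of the bench. Loose; origin at the middle of its underside. To be left where it stands.
- airbrush: Steel airbrush 157 mm long, 42 mm high, lying on a rubber pad between the robot and the manifold. Loose; origin at the middle of its underside. To be left where it stands.

How it is judged (in metres and radians):
On the way, in this order (a step that is already met when the one before it is completed fails the run):
1. the blue valve is shut snugly (seat pressed in by 0.06 mm or more, 0.26 N m at the handle) (distance of blue_seat_top from where it was at the start of the episode above 6e-05 m), for 0.3 s.
2. the blue bleed button is held down (5 mm or more of its 6 mm) for 0.8 s, the valve still shut (value of joint blue_bleed above 0.005 m and distance of blue_seat_top from where it was at the start of the episode above 6e-05 m), for 0.8 s.
At the end, for the whole second after the job is handed in: The blue valve is left shut snugly, its seat pressed in by 0.06 to 0.24 mm, its bleed button has sprung back out (under 1 mm), and the handle and button are let go (distance of blue_seat_top from where it was at the start of the episode between 6e-05 and 0.00024 m and value of joint blue_bleed below 0.001 m and contact force between each of the arm, the fingers and blue_valve below 0.1 N); the robot touches nothing.
It fails at once if the blue valve is overtightened and its seat crushed (its face pressed in by more than 0.26 mm, 0.46 N m at the handle) (distance of blue_seat_top from where it was at the start of the episode above 0.00026 m).
It fails at once if a neighbouring valve (red, yellow or green), its handle or its bleed button is touched (over 1 N) (contact force between any of the arm, the fingers and red_valve above 1 N or contact force between any of the arm, the fingers and yellow_valve above 1 N or contact force between any of the arm, the fingers and green_valve above 1 N).
It fails at once if the blue bleed button is jabbed (over 20 N on the fingers) (value of joint blue_bleed above 0.001 m and contact force between the fingers and blue_valve above 20 N).
It fails at once if a loose thing on the bench is shifted by more than 20 mm (distance of any of tub_red, tub_blue, tub_green, bowl, brush_pot, airbrush from where it was at the start of the episode above 0.02 m).
It also fails if it takes over 58 s, if anything falls off the work surface, if the arm or the gripper's body presses on something with over 40 N, if the wrist force passes 120 N, or if a joint passes its speed limit or range.

## Working session

There is one attempt and no reset: what is moved stays moved. The work goes in short steps, Python scripts to look and compute and a shell command to move; the robot and the scene stay as the last step left them, time stands still between calls to the robot, and variables do not carry over. Pictures are saved under pics/ and viewed, at most 10 in all, crops included, and the job is handed in when it is done.

```bash
ls; mkdir -p pics
cat > h.py <<'E'
import numpy as np, cv2
from scipy.spatial.transform import Rotation as R
from rig import readout, cams, order, ctrl
def rot(q): return R.from_quat([q[1],q[2],q[3],q[0]]).as_matrix()
def ray(c,uv):
    K=np.array([[c["fx"],0,c["cx"]],[0,c["fy"],c["cy"]],[0,0,1.]])
    p=cv2.undistortPoints(np.array(uv,float).reshape(-1,1,2),K,np.array(c["distortion"],float)).reshape(-1,2)
    return np.c_[p,np.ones(len(p))]
def att(c):
    a=np.array(c["attitude"],float); return rot(a) if a.size==4 else a.reshape(3,3)
def atz(c,uv,z):
    d=ray(c,uv)@att(c).T; o=np.array(c["position"]); return o+d*((z-o[2])/d[:,2])[:,None]
def save(n,im): cv2.imwrite(f"pics/{n}.png",im[:,:,::-1])
E
python3 - <<'E'
from h import *
s=readout.sense(); print(s); print(ctrl.tip_extent)
for n in ("top","side"):
    im,d=cams.capture(n); c=cams.calibration(n); save(n,im); print(n,c)
    for t,z in (("blue_grip",91),("blue_bleed_top",70),("manifold",0),("blue_valve",8)):
        for r in cams.spot_point(t,n)[:2]: print(t,r["p"],r["uv"],atz(c,[r["uv"]],z).round(1))
E
```

```text
pics
{'time_s': 0.0, 'joints': array([-1.51637876e+00,  3.13444797e-01,  1.49842546e+00, -1.16123420e-05,
        1.33096334e+00, -2.23402883e-01]), 'dq': array([ 2.14419650e-03, -2.94478211e-06,  3.22595655e-04,  1.20936873e-03,
       -4.83787605e-04, -4.80784913e-04]), 'tau': array([ 1.29836826e-04, -4.12269831e+01, -2.59739166e+01, -1.34566571e-04,
        4.09199798e-03, -1.04690400e-05]), 'eef_pos': array([ 143.96277216, -504.713517  ,  303.34204681]), 'ee_rot': array([-6.18732000e-04,  9.90367097e-01,  1.38465263e-01,  4.67437551e-05]), 'force': array([ 0.8856455 , -0.35313555,  0.521809  ]), 'wrist_torque': array([-0.04707182,  0.03100285, -0.01448496]), 'grip_force': 0.0, 'grip_width': 1.0006832809855217}
72.6
top {'fx': 489.0847062747109, 'fy': 489.0847062747109, 'cx': 268.85474604352595, 'cy': 209.31923249120024, 'distortion': array([-0.1403893,  0.       ,  0.       ,  0.       ,  0.       ]), 'position': array([ 290.97034027,   -3.97988058, 1478.33624656]), 'attitude': array([ 0.05086862, -0.70391791,  0.70579268, -0.06138935])}
blue_grip 0.61 [115.8, 221.0] [[479.8 417.4  91. ]]
blue_grip 0.56 [234.9, 178.7] [[603.5  73.1  91. ]]
blue_bleed_top 0.54 [225.9, 207.4] [[522.5  99.9  70. ]]
manifold 0.67 [267.6, 198.4] [[561.9 -22.8   0. ]]
blue_valve 0.91 [235.7, 189.1] [[589.5  75.    8. ]]
side {'fx': 378.981266322111, 'fy': 378.981266322111, 'cx': 279.2700074638202, 'cy': 205.85071872387434, 'distortion': array([-0.07366548,  0.        ,  0.        ,  0.        ,  0.        ]), 'position': array([105.3318132 , 580.57384707, 709.58539668]), 'attitude': array([ 0.11626323, -0.26178209,  0.87370891, -0.39317393])}
blue_grip 0.77 [229.3, 206.2] [[588.3  65.9  91. ]]
blue_bleed_top 0.61 [120.2, 319.7] [[573.7 422.4  70. ]]
blue_bleed_top 0.56 [241.0, 226.9] [[534.2  91.2  70. ]]
blue_valve 0.8 [231.2, 230.3] [[589.4  67.9   8. ]]
```

Run:
```python
from h import *
t,d=cams.capture("top"); s,_=cams.capture("side")
a=cv2.resize(t[110:290,150:390],(800,600),interpolation=cv2.INTER_CUBIC); save("topc",a)
b=cv2.resize(s[130:310,140:380],(800,600),interpolation=cv2.INTER_CUBIC); save("sidec",b)
```

```text
(no output)
```

View pics/topc.png

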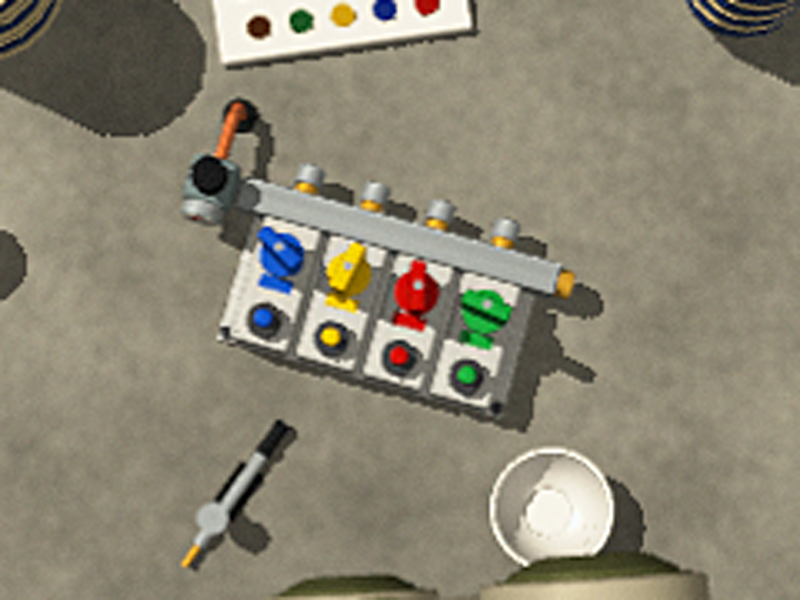

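View pics/sidec.png

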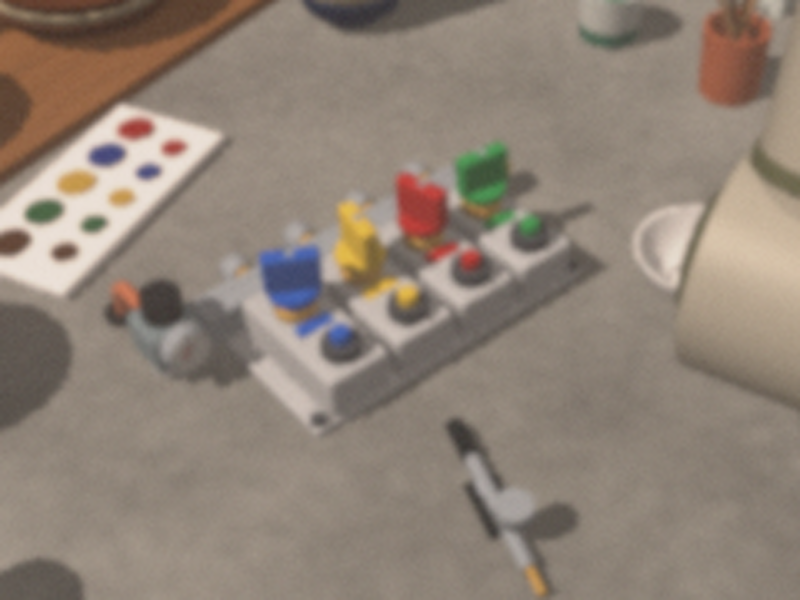

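The top crop shows blue at the left (+y) end of the row, next to the regulator. Its button is at crop (263,317), and its handle at about (280,255) points up-left. Yellow is the neighbour, with its bar pointing back. The side crop agrees.

```bash
cat >> h.py <<'E'
def hsvmask(im,lo=(100,110,40),hi=(125,255,255)): return cv2.inRange(cv2.cvtColor(im,cv2.COLOR_RGB2HSV),lo,hi)
E
python3 - <<'E'
from h import *
c=cams.calibration("top")
f=lambda x,y:[150+.3*x,110+.3*y]
b=atz(c,[f(263,317),f(331,337),f(399,356),f(466,375)],70); print(b.round(1))
d=b[0]-b[3]; print("pitch",np.linalg.norm(d)/3,"yaw y-axis",np.arctan2(-d[0],d[1]))
yaw=np.arctan2(-d[0],d[1]); print("handle pred",b[0]+58*np.array([np.cos(yaw),np.sin(yaw),0]))
print(atz(c,[f(281,250),f(265,235),f(300,262)],104))
c=cams.calibration("side"); g=lambda x,y:[140+.3*x,130+.3*y]
b2=atz(c,[g(341,335),g(408,294),g(471,261),g(529,225)],70);print(b2.round(1))
print(atz(c,[g(263,255),g(320,250)],104))
s=readout.sense(); w=cams.calibration("wrist"); T=rot(s["ee_rot"]); print("tool",T.round(3),"cam in tool",T.T@(w["position"]-s["eef_pos"]),(T.T@att(w)).round(3),w["fx"])
E
```

```text
[[529.3  91.2  70. ]
 [511.5  31.6  70. ]
 [494.6 -27.8  70. ]
 [477.8 -86.2  70. ]]
pitch 61.57027701781785 yaw y-axis -0.2828097083255798
handle pred [585.02851451  75.00685827  70.        ]
[[582.04474778  73.96251944 104.        ]
 [595.28307988  87.87660196 104.        ]
 [571.48013633  57.53762556 104.        ]]
[[524.2  99.1  70. ]
 [508.9  38.2  70. ]
 [490.  -17.8  70. ]
 [475.2 -78.1  70. ]]
[[598.33951711  91.3600074  104.        ]
 [567.33704958  64.33874567 104.        ]]
tool [[ 0.962  0.274  0.   ]
 [ 0.274 -0.962 -0.   ]
 [ 0.     0.    -1.   ]] cam in tool [ 80.22150959  -1.11445994 -69.56686098] [[-0.    -0.951 -0.309]
 [ 1.    -0.    -0.   ]
 [ 0.    -0.309  0.951]] 328.8003012337052
```

```bash
echo '[36,-27,0,0,0,-0.06,73,-54,0,0,0,-0.13,109,-81,5,0,0,-0.2,146,-109,5,0,0,-0.26,182,-136,5,0,0,-0.33,218,-163,10,0,0,-0.4,255,-190,10,0,0,-0.46,291,-218,10,0,0,-0.52]' > path.dat && python3 -m handwheel path.dat 0.35
python3 - <<'E'
from h import *
s=readout.sense(); T=rot(s["ee_rot"]); print(s["joints"].round(3), T.round(3).tolist(), T.T@(np.array([585,75,283])-s["eef_pos"]))
E
```

```text
time_s: 1.4
eef_pos: [364.8, -213.8, 294.1]
ee_rot: [0.0, 0.921, 0.389, 0.0]
force: [0.6, -0.7, -0.0]
grip_width: 0.35
grip_force: 0.0
[-0.809  0.094  1.795  0.     1.252 -0.038] [[0.697, 0.717, 0.0], [0.717, -0.697, -0.0], [0.0, 0.001, -1.0]] [360.56143898 -43.27817015  11.04440036]
```

```bash
echo '[45,-5,0,0,0,0,90,-11,0,0,0,0,135,-16,5,0,0,0,180,-22,5,0,0,0,225,-27,5,0,0,0,270,-32,10,0,0,0,315,-38,10,0,0,0,360,-43,10,0,0,0]' > path.dat && python3 -m handwheel path.dat
echo '[0,0,0,0,0,0,0,0,0,0,0,0]' > path.dat && python3 -m handwheel path.dat
python3 - <<'E'
from h import *
s=readout.sense(); im,d=cams.capture("wrist"); w=cams.calibration("wrist"); save("w1",im)
print(s["eef_pos"],s["joints"].round(3),s["force"],s["wrist_torque"])
for t,z in (("blue_grip",91),("blue_bleed_top",70)):
    for r in cams.spot_point(t,"wrist")[:2]: print(t,r["p"],r["uv"],atz(w,[r["uv"]],z).round(1))
E
```

```text
time_s: 2.2
eef_pos: [585.4, 74.2, 283.8]
ee_rot: [0.0, 0.921, 0.389, -0.0]
force: [0.8, -0.7, 0.5]
grip_width: 0.349
grip_force: 0.0
time_s: 2.4
eef_pos: [584.6, 72.8, 283.3]
ee_rot: [-0.0, 0.921, 0.389, -0.0]
force: [-0.4, -0.8, -0.3]
grip_width: 0.352
grip_force: 0.0
[584.63858169  72.80051374 283.33753812] [-0.075  0.47   1.325 -0.     1.347  0.697] [-0.3934695  -0.7570405  -0.33929285] [-0.10507157  0.00140403 -0.04417029]
blue_grip 0.97 [276.2, 196.4] [[588.   79.7  91. ]]
blue_bleed_top 0.59 [222.3, 224.6] [[529.4  91.1  70. ]]
blue_bleed_top 0.46 [276.6, 176.9] [[596.4  88.1  70. ]]
```

View pics/w1.png

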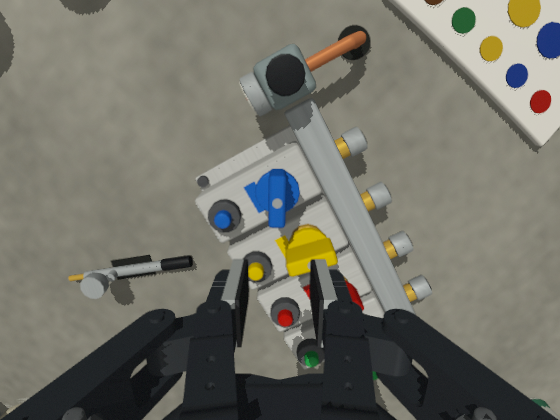

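The wrist view shows the blue bar nearly vertical in the picture, so it is close to the tool's x axis. Its screw is at (277,203) and the blue button at (222,216). I'll fit the bar top using depth.

```bash
cat > fit.py <<'E'
from h import *
s=readout.sense(); im,d=cams.capture("wrist"); w=cams.calibration("wrist")
m=hsvmask(im)>0; v,u=np.nonzero(m&(d>0)); r=ray(w,np.c_[u,v]); P=(r*d[v,u][:,None])@att(w).T+w["position"]
n=P[(np.hypot(*(P[:,:2]-[585,75]).T)<30)&(P[:,2]>97)]
print("bar",len(n),n[:,2].mean(),np.percentile(n[:,2],[2,50,98]))
(cx,cy),sz,_=bx=cv2.minAreaRect(n[:,:2].astype(np.float32)); q=cv2.boxPoints(bx); e=max([q[1]-q[0],q[2]-q[1]],key=np.linalg.norm)
a=np.arctan2(e[1],e[0]); c,C=n[:,:2].mean(0),np.cov(n[:,:2].T); ew,ev=np.linalg.eigh(C)
print("centre",cx,cy,c,sz,"angle",a,np.arctan2(ev[1,1],ev[0,1]))
b=P[(np.hypot(*(P[:,:2]-[528,92]).T)<16)&(P[:,2]>60)]; print("button",len(b),np.median(b,0),(b[:,:2].max(0)+b[:,:2].min(0))/2, np.ptp(b[:,:2],axis=0))
T=rot(s["ee_rot"]); print("tcp",s["eef_pos"],"yaw",np.arctan2(T[1,0],T[0,0]),"to centre (tool)",T.T@(np.array([cx,cy,s["eef_pos"][2]])-s["eef_pos"]))
E
python3 fit.py
python3 - <<'E'
from h import *
im,d=cams.capture("wrist"); save("w1c",cv2.resize(im[160:240,200:310],(770,560),interpolation=cv2.INTER_CUBIC))
print(d[195:212:4,265:292:4].astype(int))
E
```

```text
bar 825 103.18958385197438 [ 99.96350399 103.39097094 105.001238  ]
centre 587.7516479492188 79.34410858154297 [588.64228924  80.39588182] (42.647274017333984, 13.730436325073242) angle 0.78614897 -2.3591938513343016
button 251 [533.48474909  95.02178276  69.13383418] [530.22804295  94.07695745] [18.4296898  16.82366926]
tcp [584.25050175  71.34834584 284.12260566] yaw 0.7965737432518678 to centre (tool) [ 8.16455177e+00 -3.08712480e+00 -1.18077871e-03]
[[291 260 258 258 259 290 292]
 [292 260 258 259 260 294 293]
 [294 262 259 260 260 293 293]
 [295 262 262 261 262 296 297]
 [321 263 262 262 264 350 343]]
```

View pics/w1c.png

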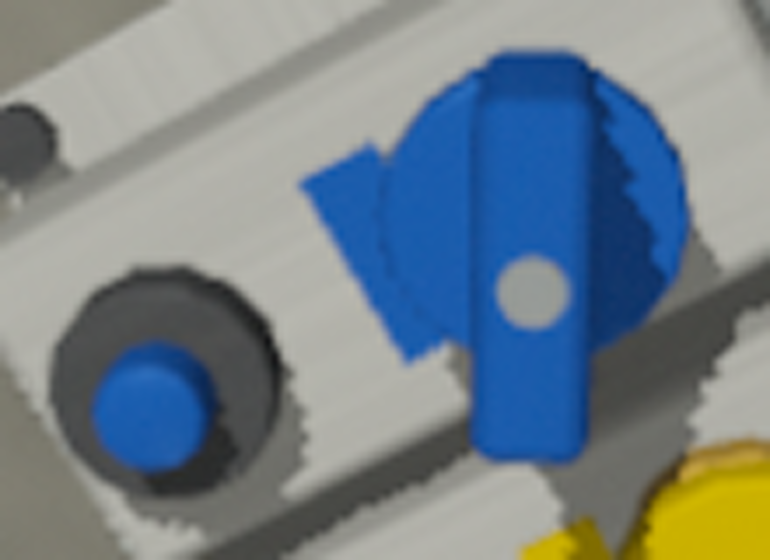

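```bash
echo '[2,-1,20,0,0,0,5,-2,45,0,0,0.01,7,-3,60,0,0,0.01,8,-3,65,0,0,0.01,8,-3,65,0,0,0.01]' > path.dat && python3 -m handwheel path.dat 0.35
python3 fit.py
python3 - <<'E'
from h import *
print(ctrl.tip_extent); im,d=cams.capture("wrist"); save("w2",im)
E
```

```text
time_s: 3.15
eef_pos: [588.0, 79.7, 218.9]
ee_rot: [-0.0, 0.924, 0.384, -0.0]
force: [-0.3, -0.2, 0.4]
grip_width: 0.349
grip_force: 0.0
bar 1315 103.72650485887166 [ 99.66407721 103.94148609 105.50407923]
centre 588.2518920898438 79.40988159179688 [589.69375477  80.9625253 ] (42.72645568847656, 13.6909818649292) angle 0.78023285 -2.357731603446562
button 406 [534.62474816  95.7074948   69.46265524] [530.90897234  94.33160948] [19.8967746  16.48876814]
tcp [587.97139154  79.70625574 218.88657219] yaw 0.7872541079698102 to centre (tool) [-1.19813716e-02  4.07890450e-01 -1.43373646e-04]
72.6
```

View pics/w2.png

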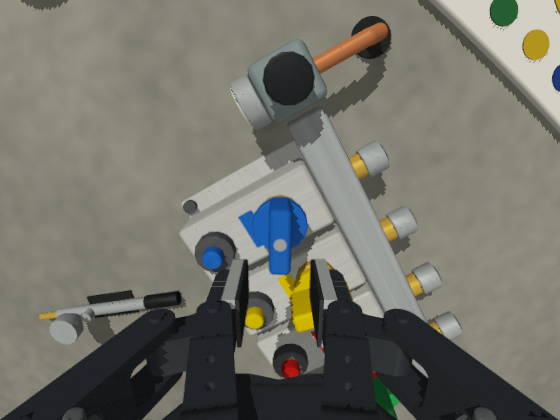

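The wrist view shows the bar at column 280, centred between the fingertips (238 and 322), and the two fits agree. I'll descend and pinch.

```bash
echo '[0,0,25,0,0,0,0,0,45,0,0,0,0,0,60,0,0,0,0,0,68,0,0,0,0,0,70,0,0,0,0,0,70,0,0,0]' > path.dat && python3 -m handwheel path.dat
python3 -c "
from h import *
s=readout.sense();print(s['eef_pos'],s['force'],s['wrist_torque'],s['tau'][5])"
echo '[0,0,0,0,0,0,0,0,0,0,0,0,0,0,0,0,0,0,0,0,0,0,0,0,0,0,0,0,0,0]' > path.dat && python3 -m handwheel path.dat 0.0 50
cat > st.py <<'E'
from h import *
L=[]
for i in range(2):
    s=readout.sense(); T=rot(s["ee_rot"]); L.append([np.arctan2(T[1,0],T[0,0]),s["wrist_torque"][2],s["tau"][5],s["joints"][5],*s["force"],*s["eef_pos"],*s["wrist_torque"][:2]])
    cams.capture("wrist")
print(s["time_s"],s["grip_width"],s["grip_force"],"\n yaw Mz tau6 j6 F pos Mxy\n",np.array(L).round(3))
E
python3 st.py
```

```text
time_s: 3.85
eef_pos: [588.4, 80.0, 149.7]
ee_rot: [0.0, 0.923, 0.384, 0.001]
force: [-0.6, -0.6, 0.6]
grip_width: 0.352
grip_force: 0.0
[588.38547832  80.01753714 149.66847444] [-0.61498436 -0.57106488  0.56600359] [-0.00251947  0.01280261 -0.01165864] -0.0006666156514256727
time_s: 4.35
eef_pos: [588.6, 79.9, 150.0]
ee_rot: [0.001, 0.923, 0.384, 0.001]
force: [-0.1, -1.4, 6.8]
grip_width: 0.157
grip_force: 50.4
4.4 0.1548290035857697 50.41906535625458 
 yaw Mz tau6 j6 F pos Mxy
 [[ 7.88000e-01 -1.69000e-01 -1.18000e-01  7.21000e-01 -9.50000e-02
  -1.36500e+00  6.79100e+00  5.88643e+02  7.99240e+01  1.49958e+02
  -2.98000e-01 -1.16000e-01]
 [ 7.88000e-01 -1.36000e-01 -1.18000e-01  7.21000e-01  1.05500e+00
  -1.81300e+00  5.70200e+00  5.88659e+02  7.99120e+01  1.49986e+02
  -2.44000e-01 -6.20000e-02]]
```

```bash
echo '[0,0,0,0,0,0.05,0,0,0,0,0,0.1,0,0,0,0,0,0.15,0,0,0,0,0,0.2,0,0,0,0,0,0.25,0,0,0,0,0,0.3]' > path.dat && python3 -m handwheel path.dat
python3 st.py
echo '[0,0,0,0,0,0.03,0,0,0,0,0,0.06,0,0,0,0,0,0.09,0,0,0,0,0,0.12,0,0,0,0,0,0.15]' > path.dat && python3 -m handwheel path.dat
python3 st.py
```

```text
time_s: 5.05
eef_pos: [589.0, 79.5, 150.0]
ee_rot: [0.001, 0.971, 0.241, 0.001]
force: [2.1, -4.0, 4.0]
grip_width: 0.157
grip_force: 50.2
5.1 0.15079322970238598 50.334506034851074 
 yaw Mz tau6 j6 F pos Mxy
 [[ 4.86000e-01  1.73000e-01 -4.84000e-01  1.02300e+00  2.07300e+00
  -4.03900e+00  4.02400e+00  5.88954e+02  7.95290e+01  1.49968e+02
  -7.83000e-01 -5.20000e-01]
 [ 4.84000e-01  7.80000e-02 -9.20000e-02  1.02500e+00  2.71400e+00
  -3.63500e+00  5.37700e+00  5.88979e+02  7.95230e+01  1.50005e+02
  -7.64000e-01 -4.91000e-01]]
time_s: 5.65
eef_pos: [589.1, 79.3, 150.0]
ee_rot: [0.001, 0.986, 0.168, 0.002]
force: [3.0, -5.2, 5.1]
grip_width: 0.152
grip_force: 50.2
5.7 0.15429269075296187 50.31499922275543 
 yaw Mz tau6 j6 F pos Mxy
 [[ 3.38000e-01  1.69000e-01 -2.15000e-01  1.17100e+00  3.01200e+00
  -5.18300e+00  5.08800e+00  5.89076e+02  7.93320e+01  1.50030e+02
  -1.14800e+00 -7.07000e-01]
 [ 3.37000e-01  1.20000e-01  6.50000e-02  1.17300e+00  3.15100e+00
  -5.81400e+00  4.86800e+00  5.89084e+02  7.92980e+01  1.50021e+02
  -1.09500e+00 -7.08000e-01]]
```

```bash
cat > q.py <<'E'
from h import *
s=readout.sense(); T=rot(s["ee_rot"]); print("turned %.3f Mz %.3f tau6 %.3f"%(0.788-np.arctan2(T[1,0],T[0,0]),s["wrist_torque"][2],s["tau"][5]),s["force"].round(1),s["wrist_torque"].round(2))
E
for i in 1 2 3 4; do echo '[0,0,0,0,0,0.015,0,0,0,0,0,0.03,0,0,0,0,0,0.045]' > path.dat && python3 -m handwheel path.dat >/dev/null; python3 q.py; done
```

```text
turned 0.494 Mz 0.196 tau6 -0.017 [ 4.5 -6.2  4.8] [-1.23 -0.71  0.2 ]
turned 0.539 Mz 0.200 tau6 -0.015 [ 3.9 -6.   5.2] [-1.34 -0.73  0.2 ]
turned 0.584 Mz 0.184 tau6 -0.014 [ 3.3 -7.4  4.1] [-1.43 -0.77  0.18]
turned 0.629 Mz 0.131 tau6 -0.013 [ 4.3 -8.   5.8] [-1.56 -0.79  0.13]
```

```bash
for i in 1 2 3; do echo '[0,0,0,0,0,0.015,0,0,0,0,0,0.03,0,0,0,0,0,0.045]' > path.dat && python3 -m handwheel path.dat >/dev/null; python3 q.py; done
```

```text
turned 0.674 Mz 0.214 tau6 -0.012 [ 3.2 -7.2  4.4] [-1.57 -0.77  0.21]
turned 0.719 Mz 0.207 tau6 -0.011 [ 3.1 -8.1  5.5] [-1.65 -0.81  0.21]
turned 0.764 Mz 0.170 tau6 -0.010 [ 4.  -8.7  5.5] [-1.82 -0.78  0.17]
```

```bash
for i in 1 2 3 4; do echo '[0,0,0,0,0,0.015,0,0,0,0,0,0.03]' > path.dat && python3 -m handwheel path.dat >/dev/null; python3 q.py; done
```

```text
turned 0.794 Mz 0.282 tau6 0.043 [ 3.2 -8.7  3.9] [-1.84 -0.8   0.28]
turned 0.824 Mz 0.315 tau6 0.075 [ 3.3 -9.6  5.5] [-1.91 -0.8   0.31]
turned 0.854 Mz 0.281 tau6 0.109 [ 4.  -8.6  4.9] [-1.95 -0.77  0.28]
turned 0.884 Mz 0.323 tau6 0.142 [ 3.3 -9.9  5.5] [-1.97 -0.73  0.32]
```

```bash
echo '[0,0,0,0,0,0.015,0,0,0,0,0,0.03]' > path.dat && python3 -m handwheel path.dat >/dev/null; python3 q.py; echo '[0,0,0,0,0,0.03,0,0,0,0,0,0.03,0,0,0,0,0,0.03,0,0,0,0,0,0.03]' > path.dat && python3 -m handwheel path.dat ; python3 q.py
```

```text
turned 0.914 Mz 0.357 tau6 0.173 [  2.7 -10.    4.3] [-2.07 -0.72  0.36]
time_s: 9.25
eef_pos: [589.2, 78.4, 150.0]
ee_rot: [0.002, 0.997, -0.078, 0.002]
force: [3.3, -10.1, 4.5]
grip_width: 0.155
grip_force: 50.3
turned 0.944 Mz 0.147 tau6 0.165 [  3.3 -10.1   4.5] [-2.17 -0.75  0.15]
```

The torque slope puts contact at about 0.78 rad. At 0.944 rad the seat is pressed in about 0.16 mm, roughly 0.36 N m, which is snug. I'll release and rise.

```bash
echo '[0,0,0,0,0,0,0,0,0,0,0,0,0,0,0,0,0,0,0,0,0,0,0,0]' > path.dat && python3 -m handwheel path.dat 0.35; python3 q.py
echo '[0,0,-15,0,0,0,0,0,-40,0,0,0,0,0,-70,0,0,0,0,0,-100,0,0,0,0,0,-115,0,0,0,0,0,-115,0,0,0]' > path.dat && python3 -m handwheel path.dat 0.35
sed 's/im,d=cams.capture("wrist")/im,d=cams.capture("wrist"); save("w3",im)/' fit.py > fit3.py; python3 fit3.py
```

```text
time_s: 9.65
eef_pos: [587.8, 80.4, 148.7]
ee_rot: [-0.0, 0.997, -0.078, -0.0]
force: [0.2, 0.5, 0.1]
grip_width: 0.348
grip_force: 0.0
turned 0.945 Mz -0.020 tau6 -0.005 [0.2 0.5 0.1] [ 0.   -0.04 -0.02]
time_s: 10.25
eef_pos: [588.5, 80.3, 266.0]
ee_rot: [-0.0, 0.997, -0.078, 0.002]
force: [-0.4, -0.5, 0.2]
grip_width: 0.345
grip_force: 0.0
bar 880 101.36519345890768 [ 98.89961514 101.44683968 102.96250836]
centre 586.8895263671875 79.40019989013672 [588.34324424  78.92417568] (13.385530471801758, 43.31913757324219) angle -0.14735131 2.99949011462203
button 250 [533.29822112  94.61518669  67.12914101] [531.76582594  94.80034842] [15.49194029 15.32477195]
tcp [588.5195856   80.29470675 265.96196952] yaw -0.156771704819178 to centre (tool) [-1.47039813  1.13803536 -0.00636226]
```

View pics/w3.png

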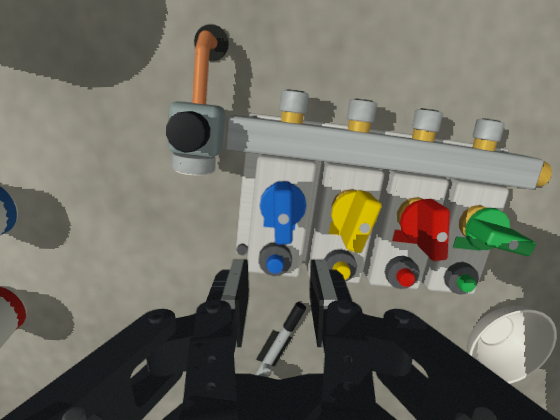

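The wrist view shows the handle turned to about -0.15 rad, pointing towards its button. The button is at (276,264) and clear of it. I'll shut the fingers, move over the button and stop about 20 mm above it.

```bash
echo '[-30,-3,0,0,0,0.05,-58.6,-5.4,0,0,0,0.113,-58.6,-5.4,40,0,0,0.113,-58.6,-5.4,75,0,0,0.113,-58.6,-5.4,98,0,0,0.113,-58.6,-5.4,102,0,0,0.113,-58.6,-5.4,102,0,0,0.113]' > path.dat && python3 -m handwheel path.dat 0.0 30
python3 - <<'E'
from h import *
s=readout.sense(); print(ctrl.tip_extent,s["eef_pos"],s["joints"].round(2)); im,d=cams.capture("wrist"); save("w4",im); 
im,d=cams.capture("side"); save("s4",cv2.resize(im[160:260,170:290],(720,600),interpolation=cv2.INTER_CUBIC))
E
```

```text
time_s: 11.0
eef_pos: [530.7, 94.7, 161.1]
ee_rot: [0.0, 0.991, -0.135, -0.001]
force: [0.2, -0.3, 1.1]
grip_width: 0.0
grip_force: 0.0
72.6 [530.71304457  94.65332532 161.11927086] [-0.04  0.5   1.63  0.    1.02  1.8 ]
```

View pics/s4.png

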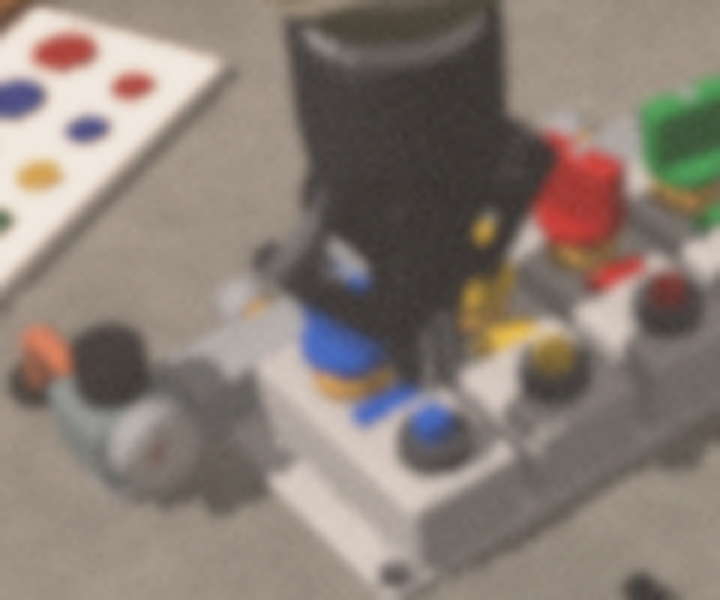

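View pics/w4.png

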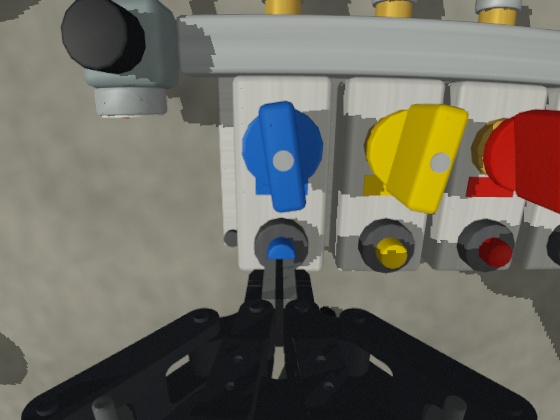

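Fingertips are over the button: tip column 279 against button 282, and the handles are clear. I'll press down in small steps.

```bash
echo '[0,0,6,0,0,0,0,0,12,0,0,0,0,0,15,0,0,0,0,0,16,0,0,0,0,0,16,0,0,0]' > path.dat && python3 -m handwheel path.dat
echo '[0,0,1,0,0,0,0,0,2,0,0,0,0,0,3,0,0,0,0,0,3,0,0,0]' > path.dat && python3 -m handwheel path.dat
echo '[0,0,0.5,0,0,0,0,0,1,0,0,0,0,0,1.5,0,0,0,0,0,1.5,0,0,0]' > path.dat && python3 -m handwheel path.dat
```

```text
time_s: 11.6
eef_pos: [531.0, 94.6, 145.8]
ee_rot: [0.0, 0.991, -0.135, -0.0]
force: [0.0, -1.0, 0.1]
grip_width: 0.001
grip_force: 0.0
time_s: 12.0
eef_pos: [531.0, 94.6, 142.8]
ee_rot: [-0.0, 0.991, -0.135, -0.0]
force: [-0.1, -0.2, -0.5]
grip_width: 0.0
grip_force: 0.0
time_s: 12.4
eef_pos: [531.1, 94.6, 141.4]
ee_rot: [0.0, 0.991, -0.135, 0.0]
force: [-1.5, 0.5, 2.2]
grip_width: 0.0
grip_force: 1.0
```

```bash
echo '[0,0,1,0,0,0,0,0,2,0,0,0,0,0,3,0,0,0,0,0,3,0,0,0]' > path.dat && python3 -m handwheel path.dat | grep -E "eef_pos|^force"
echo '[0,0,0.5,0,0,0,0,0,1,0,0,0,0,0,1,0,0,0]' > path.dat && python3 -m handwheel path.dat| grep -E "eef_pos|^force"
echo '[0,0,0.3,0,0,0,0,0,0.6,0,0,0,0,0,0.6,0,0,0]' > path.dat && python3 -m handwheel path.dat| grep -E "time|eef_pos|^force"
```

```text
eef_pos: [531.1, 94.6, 138.4]
force: [-1.7, 0.6, 3.4]
eef_pos: [531.1, 94.6, 137.4]
force: [-0.4, 0.3, 4.4]
time_s: 13.4
eef_pos: [531.1, 94.6, 136.8]
force: [-1.5, -0.2, 4.8]
```

```bash
for i in 1 2; do echo '[0,0,0.3,0,0,0,0,0,0.3,0,0,0]' > path.dat && python3 -m handwheel path.dat| grep -E "time|eef_pos|^force"; done
```

```text
time_s: 13.6
eef_pos: [531.1, 94.6, 136.6]
force: [-1.0, -0.9, 6.2]
time_s: 13.8
eef_pos: [531.1, 94.6, 136.6]
force: [-2.6, -0.1, 8.9]
```

It has bottomed: the position has stopped at 136.6 and the force has risen to 8.9 N. I'll hold for 1.4 s, then lift off.

```bash
for i in 1 2; do echo '[0,0,0,0,0,0,0,0,0,0,0,0,0,0,0,0,0,0,0,0,0,0,0,0,0,0,0,0,0,0,0,0,0,0,0,0,0,0,0,0,0,0]' > path.dat && python3 -m handwheel path.dat| grep -E "time|eef_pos|^force"; done
echo '[0,0,-3,0,0,0,0,0,-8,0,0,0,0,0,-25,0,0,0,0,0,-55,0,0,0,0,0,-90,0,0,0,0,0,-120,0,0,0,0,0,-130,0,0,0,0,0,-130,0,0,0]' > path.dat && python3 -m handwheel path.dat
echo '[0,0,0,0,0,0,0,0,0,0,0,0,0,0,0,0,0,0]' > path.dat && python3 -m handwheel path.dat
python3 fit.py
```

```text
time_s: 14.5
eef_pos: [531.1, 94.6, 136.6]
force: [-2.9, 0.0, 8.1]
time_s: 15.2
eef_pos: [531.1, 94.6, 136.6]
force: [-2.2, -0.5, 9.1]
time_s: 16.0
eef_pos: [531.2, 94.6, 266.8]
ee_rot: [-0.0, 0.991, -0.135, 0.001]
force: [0.2, 0.4, 0.2]
grip_width: -0.0
grip_force: 0.0
time_s: 16.3
eef_pos: [530.8, 94.6, 265.0]
ee_rot: [0.0, 0.991, -0.135, -0.001]
force: [-0.7, 0.5, 0.3]
grip_width: -0.002
grip_force: 0.0
bar 1116 103.4941680200721 [101.15755162 103.57901009 105.22871064]
centre 587.6876220703125 78.97886657714844 [588.38010373  78.89982256] (13.991506576538086, 42.8582763671875) angle -0.076485395 3.0628237549185386
button 294 [533.05030335  94.46326278  69.46337899] [530.96729628  94.89368623] [16.78791527 15.44153691]
tcp [530.78072175  94.60409855 264.98244202] yaw -0.27023644121505874 to centre (tool) [59.01279005 -0.13360351 -0.12624615]
```

The button is back out (top 69.5 mm). The bar angle reads slightly differently from this viewpoint, so I'll re-measure from the earlier pose.

```bash
echo '[30,-1,0,0,0,-0.06,59.4,-1.6,0,0,0,-0.113,59.4,-1.6,0,0,0,-0.113,59.4,-1.6,0,0,0,-0.113,59.4,-1.6,0,0,0,-0.113]' > path.dat && python3 -m handwheel path.dat 0.35
for i in 1 2; do python3 fit.py; done
```

```text
time_s: 16.85
eef_pos: [588.1, 80.6, 266.0]
ee_rot: [-0.0, 0.997, -0.079, -0.0]
force: [0.1, -0.1, 0.5]
grip_width: 0.352
grip_force: 0.0
bar 917 103.34120173406271 [ 99.58631258 103.55444733 105.06245267]
centre 587.7822875976562 79.08504486083984 [589.67944626  78.85889928] (13.989805221557617, 43.390281677246094) angle -0.074058056 3.070125548722902
button 265 [534.48464121  94.31359186  68.90280352] [530.61735034  94.83160385] [19.86691875 15.23006869]
tcp [588.0812583   80.57970246 265.97780389] yaw -0.15739610700917148 to centre (tool) [-6.09918923e-02  1.52304458e+00  9.05756917e-05]
bar 906 103.30442215415923 [ 99.96366924 103.48662145 105.00248532]
centre 587.9707641601562 79.05000305175781 [589.63885134  78.81785692] (14.00935173034668, 42.8590087890625) angle -0.07264946 3.0734573073086646
button 260 [534.53139153  94.33280181  68.89954886] [530.13146944  94.91248473] [20.20406197 15.46358009]
tcp [588.09131343  80.5989271  266.24410332] yaw -0.15720925762531157 to centre (tool) [ 1.23440743e-01  1.54869629e+00 -2.03385589e-05]
```

Run:
```python
from h import *
s=readout.sense(); b,_=cams.capture("wrist"); print(s["ee_rot"].round(4)); save("w5",b); a=cv2.imread("pics/w3.png")[:,:,::-1].copy()
f=lambda i:cv2.resize(i[165:280,245:320],(390,598),interpolation=cv2.INTER_CUBIC)
save("cmp",np.hstack([f(a),f(b)]))
```

```text
[-0.000e+00  9.969e-01 -7.850e-02 -1.000e-04]
```

View pics/cmp.png

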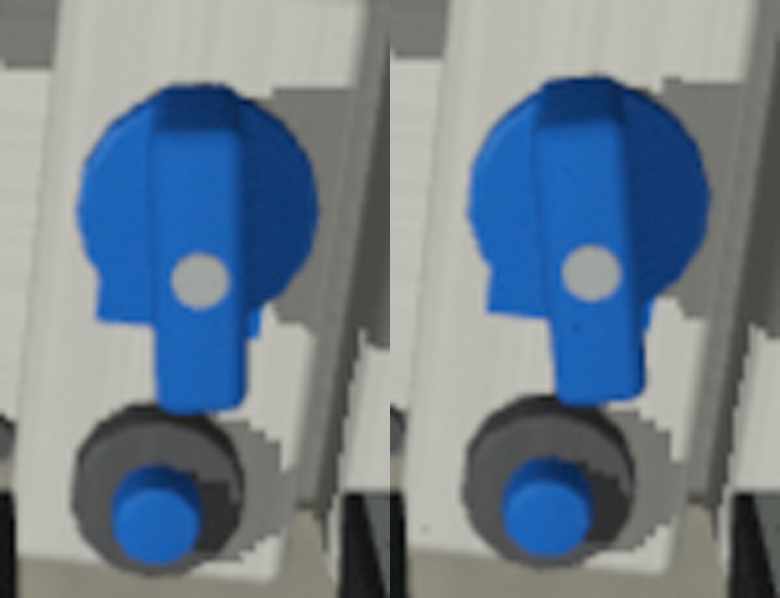

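The comparison (left after release, right now) shows the bar has turned back about 0.07 rad. I'll find out when from w4, and whether it is still moving.

```bash
python3 - <<'E'
from h import *
def edges(im,win):
    u0,u1,v0,v1=win; g=hsvmask(im)[v0:v1,u0:u1]
    top=(im[v0:v1,u0:u1,2].astype(int)); return g,top
# direction of bar from its two side edges below the disc: blue mask rows beyond disc; project to z=104
def ang(name,win,c):
    im=cv2.imread(f"pics/{name}.png")[:,:,::-1]; u0,u1,v0,v1=win; m=hsvmask(im)
    L=[];Rr=[]
    for v in range(v0,v1):
        u=np.nonzero(m[v,u0:u1])[0]+u0
        if len(u): L.append([u[0],v]);Rr.append([u[-1],v])
    o=[]
    for e in (L,Rr):
        P=atz(c,e,104); k=np.polyfit(P[:,0],P[:,1],1)[0]; o.append(np.arctan(k))
    print(name,np.round(o,3),len(L))
c=cams.calibration("wrist")
# edges between label bottom and bar end
ang("w3",(272,295,229,241),c); ang("w5",(272,298,228,240),c)
# w4 camera pose: shift/turn current by known tool poses
s=readout.sense(); T=rot(s["ee_rot"]); pc=T.T@(np.array(c["position"])-s["eef_pos"]); Ac=T.T@att(c)
y=-0.2705; T4=np.array([[np.cos(y),np.sin(y),0],[np.sin(y),-np.cos(y),0],[0,0,-1]])
c4=dict(c); c4["position"]=np.array([530.7,94.65,161.1])+T4@pc; c4["attitude"]=T4@Ac
ang("w4",(255,310,197,207),c4)
im=cv2.imread("pics/w4.png"); print(im[185,250:330,0].tolist())
E
echo '[0,0,0,0,0,0,0,0,0,0,0,0,0,0,0,0,0,0,0,0,0,0,0,0,0,0,0,0,0,0,0,0,0,0,0,0,0,0,0,0,0,0,0,0,0,0,0,0]' > path.dat && python3 -m handwheel path.dat>/dev/null; for i in 1 2 3; do python3 fit.py|grep centre; done
```

```text
w3 [-0.161 -0.275] 12
w5 [-0.046 -0.144] 12
w4 [-0.13 -0.24] 10
[178, 177, 176, 176, 177, 177, 178, 178, 178, 178, 177, 177, 178, 178, 178, 171, 165, 166, 165, 157, 163, 174, 180, 180, 180, 181, 181, 181, 181, 179, 180, 179, 179, 178, 179, 179, 177, 177, 177, 176, 176, 176, 176, 175, 175, 175, 175, 169, 160, 151, 141, 130, 121, 108, 162, 178, 178, 178, 177, 178, 177, 137, 110, 109, 110, 110, 110, 110, 108, 109, 110, 110, 110, 108, 111, 115, 113, 102, 105, 107]
centre 588.001953125 78.99681091308594 [589.60369472  78.84789574] (13.916760444641113, 43.01105880737305) angle -0.062965505 3.081559310289795
tcp [588.69865633  80.31070926 266.1837536 ] yaw -0.15722649590160492 to centre (tool) [-4.82380049e-01  1.40678133e+00 -1.75637027e-05]
centre 587.740478515625 79.06548309326172 [589.46611042  78.83262516] (13.967248916625977, 43.269962310791016) angle -0.07721151 3.076854780689641
tcp [588.69942099  80.30327501 266.17920942] yaw -0.15716909768164894 to centre (tool) [-7.53380188e-01  1.37263170e+00  3.91465681e-05]
centre 587.9032592773438 78.9979248046875 [589.57440587  78.85075179] (13.980608940124512, 43.08787155151367) angle -0.06121163 3.0820753716702414
tcp [588.71421098  80.30773933 266.20516783] yaw -0.15720018515834658 to centre (tool) [-5.95896154e-01  1.42062118e+00 -6.68598898e-05]
```

The handle is creeping back at about 0.01 rad/s: PCA angle −0.142 at 10.3 s, −0.079 at 16.3 s, −0.060 at 18 s. I'll re-grip aligned to the bar and read the torque as it re-tightens, which shows how much is left.

```bash
echo '[0,1.2,25,0,0,-0.09,0,1.2,65,0,0,-0.09,0,1.2,95,0,0,-0.09,0,1.2,110,0,0,-0.09,0,1.2,116,0,0,-0.09,0,1.2,116,0,0,-0.09]' > path.dat && python3 -m handwheel path.dat 0.35 >/dev/null; python3 q.py
echo '[0,0,0,0,0,0,0,0,0,0,0,0,0,0,0,0,0,0]' > path.dat && python3 -m handwheel path.dat 0.0 50; python3 q.py
echo '[0,0,0,0,0,0.01,0,0,0,0,0,0.02]' > path.dat && python3 -m handwheel path.dat >/dev/null; python3 q.py
echo '[0,0,0,0,0,0.01,0,0,0,0,0,0.02]' > path.dat && python3 -m handwheel path.dat >/dev/null; python3 q.py
```

```text
turned 0.855 Mz 0.036 tau6 -0.000 [-0.2  0.   1.1] [-0.01  0.05  0.04]
time_s: 18.85
eef_pos: [589.0, 78.4, 151.5]
ee_rot: [0.001, 0.999, -0.033, 0.001]
force: [-0.3, -5.8, 2.8]
grip_width: 0.153
grip_force: 49.9
turned 0.855 Mz 0.118 tau6 0.135 [-0.3 -5.8  2.8] [-1.03  0.2   0.12]
turned 0.875 Mz 0.308 tau6 0.171 [-0.4 -4.9  3.5] [-1.04  0.23  0.31]
turned 0.895 Mz 0.356 tau6 0.184 [-1.3 -4.9  3.9] [-1.02  0.17  0.36]
```

```bash
echo '[0,0,0,0,0,0.015,0,0,0,0,0,0.03]' > path.dat && python3 -m handwheel path.dat >/dev/null; python3 q.py
echo '[0,0,0,0,0,0.015]' > path.dat && python3 -m handwheel path.dat >/dev/null; python3 q.py
```

```text
turned 0.925 Mz 0.407 tau6 0.143 [-1.2 -5.6  3.2] [-1.1   0.24  0.41]
turned 0.940 Mz 0.403 tau6 0.173 [-2.  -5.5  3.5] [-1.09  0.21  0.4 ]
```

```bash
echo '[0,0,0,0,0,0,0,0,0,0,0,0,0,0,0,0,0,0]' > path.dat && python3 -m handwheel path.dat 0.35 | grep -E "^force|grip"
echo '[0,0,-20,0,0,0,0,0,-55,0,0,0,0,0,-90,0,0,0,0,0,-115,0,0,0,0,0,-115,0,0,0,0,0,-115,0,0,0]' > path.dat && python3 -m handwheel path.dat 0.35
python3 fit.py | grep -E "centre|button"
python3 -c "
from h import *
print(order.finish_job())"
```

```text
force: [0.3, 0.4, 0.1]
grip_width: 0.347
grip_force: 0.0
time_s: 20.45
eef_pos: [588.4, 79.3, 265.0]
ee_rot: [-0.0, 0.997, -0.076, 0.0]
force: [0.2, 0.1, -0.5]
grip_width: 0.352
grip_force: 0.0
centre 587.03515625 79.20582580566406 [588.91938548  78.73682609] (13.558058738708496, 43.56625747680664) angle -0.14303283 3.012353206772541
button 259 [533.84312654  94.50001691  68.03932119] [529.53476954  94.50838622] [20.1045434  15.53886077]
tcp [588.37531665  79.28431996 264.9739065 ] yaw -0.151986525063407 to centre (tool) [-1.31282721e+00  2.80492329e-01 -7.06948183e-05]
the job is handed in; nothing more can be done
None
```

I shut the blue valve snugly (about 0.38 N m, estimated 0.16 mm seat press), held its bleed button fully down for 1.4 s and let go, then re-snugged the handle because it had crept back about 0.08 rad; the job is handed in with the button out, nothing else knowingly touched and no verdict returned.

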